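# Change over the sampling trays

## Robot

A 7-joint arm with a two-finger parallel gripper is mounted at the origin on the work surface. World frame = base frame: x ahead of the robot, y to its left, z up, the work surface at z = 0. Lengths are in mm, angles in degrees, forces in N, time in s.
With the tool pointing down it reaches from about 425 to 950 mm from the base axis. Payload 4.7 kg.
Tool frame: the origin (TCP) lies between the finger pads; the fingertips stand arm.tip_reach ahead of it and the grasp point (between the pads) lies 3 mm ahead of it (arm.tip_reach is the distance from the TCP to the fingertips, in mm); z points along the fingers, y is the direction in which the jaws open and shut (so a half turn about z gives the same grasp; the last joint's range is limited). The gripper opens to 87 mm and grips with 3 to 60 N. Pads are 19 mm wide; open, the fingers measure 117 mm over their backs; the gripper's body (75 mm by 190 mm) begins 51 mm behind the grasp point.
Start: joints at [71.912, 26.849, -2.785, 87.806, 1.381, 65.374, -4.715], TCP at [190.993, -647.432, 244.573] pointing down, gripper open.
Joint ranges: [-148.3, 148.3], [-19.14, 114.17], [-79.39, 73.82], [5.75, 140.21], [-59.74, 239.74], [12.07, 113.84], [-152.46, 152.46]. Speed limits (degrees/s): [147.25, 147.25, 180, 180, 180, 180, 180].

## Interface

Orientations are given as [roll, pitch, yaw] about the fixed x, y, z axes, in that order (R = Rz(yaw) Ry(pitch) Rx(roll)).
In Python, from cell import sensors, cams, finish_job, arm gives the robot as it stands. The module is installed in compiled form; this text tells all that it offers.
- The arm moves only by the tool apply_moves, never from a script. Its argument "plan" is text: rows parted by semicolons, each of 7 numbers parted by spaces: the turn, a rotation vector about the tool's x, y, z in degrees, then the shift along the tool's x, y, z in mm, then the finger opening in mm, from 0 to 87. In form: wx wy wz tx ty tz jaw; .... A call has 1 to 8 rows; each row shifts and turns the commanded pose from where the row before left it, along the tool's axes as they then stand; what a row does not reach is not made up. A row lasts 1/12 s, in which the tool goes at most 41.7 mm and 7.16 degrees, less where a joint would pass 70% of its speed; a pose out of reach is approached as far as the arm can. A call is refused whole if a number of a shift passes 41.7 or a number of a turn 7.16, either way. A call with a gripper value outside its range is refused whole. The fingers move at their own pace and stop on an object; the grip force is fixed at half the most. Time passes only in rows, so rows that do not move let the fingers close. It gives the time, the measured TCP pose, the force and the opening at its end, in the units of the state.
- sensors.sense(): the state, without advancing time (a new reading comes with each control period).
- cams.grab_frame(name): name is "scene" or "top" or "wrist"; returns a dict with "color" (480x640x3 uint8, red, green, blue), "depth" (480x640 float32, mm along the optical axis (not along the pixel's ray), 0 where there is no reading), "mtx" (3x3 intrinsics, pixels), "rvec" (rotation vector, rad) and "tvec" (3), from world to camera coordinates, as OpenCV has them. Camera axes: x right, y down, z forward; pixel columns grow to the right and rows downward; lengths in mm; the calibration is good to about 2 mm. The wrist camera is an equidistant fisheye: a pixel r from the principal point sees the ray r / f radians off the axis. A picture is of the moment at which its call begins.
- finish_job(): hands the job in, once; it reports no verdict.
The state is a dict: "time_s": time; "joint_positions": joint angles; "dq": joint speeds; "tau": joint torques, N m; "eef_pos": TCP position; "eef_rot": TCP orientation; "contact_force": force on the tool from outside, world axes, zero at the start; "ft_torque": the same for the moment, N m; "opening": finger opening in mm.
Only numpy, scipy, OpenCV 4.12 (cv2) and the standard library are available. Lean on these libraries where they do the work, as an engineer would, in place of code of your own. Each camera call takes 0.05 s, during which the arm holds its last target.

## Task

With a fingertip, first push the drawn-out tray that carries the two flat trimming plates fully home; then hook a fingertip behind the raised front lip of the tray that carries the ring cutter and draw that tray all the way out to its stop. Do not grip or pinch the trays' lips, do not touch the ring cutter, which must stay lying in its tray, and leave the bottle, the ring lid and the cork stopper where they stand. Finish with the hand clear.

Things in the scene. Friction and masses are not known exactly. Their poses are not given: they have to be found in the camera images.
- plates_tray (a joint): opening of the plain dark steel tray that carries two flat steel trimming plates (magnetically held, they ride with the tray): 0 = fully home, 0.100 m = fully out at the stop. It starts partly out. It slides level along its own runner base with about 2 N of friction and stays where it is left, stopping hard at both ends.
- cutter_tray (a joint): opening of the other, like tray, that carries the upright steel ring cutter: 0 = fully home, 0.100 m = fully out at the stop. It starts home or up to 10 mm out. Same sliding behaviour, about 2 N of friction.
- cutter_pocket (a point): centre of the floor of the pocket behind the finger well of the cutter tray (84 mm by 104 mm inside, walls 12 mm high, floor 14 mm above the table); moves with the tray.
- ring_cutter_center (a point): centre (half-way up) of the loose steel ring cutter, an open ring of 62 mm outer diameter, 3 mm wall and 40 mm height, standing in the pocket of the cutter tray.
- bottle: brown glass specimen bottle, 60 mm diameter, 115 mm tall, standing; origin at the centre of its underside. A bystander.
- ring_lid: orange plastic ring lid lying flat, 72 mm outer diameter, 14 mm high; origin at the centre of its underside. A bystander.
- cork_stopper: cork stopper standing, 34 mm diameter at the top, 32 mm high; origin at the centre of its underside. A bystander.
- plates_lip (a point): centre of the upright front lip of the plates tray, a plain plate 6 mm thick (x), 104 mm wide (y), 30 mm high (from 10 to 40 mm above the table). +x points inward, the way the tray goes home; the tray opens along -x. The outer face to push on is 3 mm to -x of this point, with free table before it.
- cutter_lip (a point): centre of the cutter tray's front lip, same sizes and axes as plates_lip. Its inner face, to hook behind, is 3 mm to +x of this point; behind it is an empty open-topped finger well 64 mm long (x), 104 mm wide (100 mm clear between the fixed runner flanges, tops 34 mm above the table), floor 14 mm above the table, ended by a divider 12 mm high.
Things that resemble listed ones, but are neither listed nor needed, are in the scene too. Leave any orange or purple look-alike of the part that bears cutter_tray alone.

How it is judged (in metres and radians):
On the way, in this order (a step that is already met when the one before it is completed fails the run):
1. the plates tray is pushed fully home (value of joint plates_tray below 0.005 m and value of joint cutter_tray below 0.02 m), for 0.1 s.
2. the cutter tray is being drawn by a finger behind its lip (contact force between the fingers and cutter_tray_c1 above 0.5 N and value of joint cutter_tray between 0.02 and 0.09 m).
3. the cutter tray is out at its stop (value of joint cutter_tray above 0.095 m), for 0.1 s.
At the end, for the whole second after the job is handed in: the plates tray is home within 5 mm, the cutter tray is out within 5 mm of its stop, the ring cutter stands at rest in its pocket, and the bottle, ring lid and cork stopper are within 15 mm of where they began (value of joint cutter_tray above 0.095 m and value of joint plates_tray below 0.005 m and distance between ring_cutter_center and cutter_pocket below 0.036 m and angle between ring_cutter_center's own z axis and vertical below 0.1 rad and linear speed of ring_cutter below 0.02 m/s and distance of each of bottle, ring_lid, cork_stopper from where it was at the start of the episode below 0.015 m); the robot touches nothing.
It fails at once if a lip is pinched (pressed from front and back at once) ((contact force between the fingers and cutter_tray_c0 above 2 N and contact force between the fingers and cutter_tray_c1 above 2 N) or (contact force between the fingers and plates_tray_c0 above 2 N and contact force between the fingers and plates_tray_c1 above 2 N)).
It fails at once if the ring cutter is touched by the robot or lifted (contact force between any of the fingers, the arm and ring_cutter above 0.5 N or height (world z) of ring_cutter_center above 0.05 m).
It fails at once if a bystander is moved or tipped (distance of any of bottle, ring_lid, cork_stopper from where it was at the start of the episode above 0.015 m or angle between any of bottle, cork_stopper's own z axis and vertical above 0.3 rad).
It also fails if it takes over 48 s, if anything falls off the work surface, if the arm or the gripper's body presses on something with over 40 N, if the wrist force passes 120 N, or if a joint passes its speed limit or range.

## Working session

There is one attempt and no reset: what is moved stays moved. The work goes in short steps, Python scripts to look and compute and a tool call to move; the robot and the scene stay as the last step left them, time stands still between calls to the robot, and variables do not carry over. Pictures are saved under pics/ and viewed, and the job is handed in when it is done.

Besides the shell and the picture viewer there is one more tool, called after "Call:" as a command line: name --argument value ..., lists and objects as JSON in quotes. apply_moves: Moves the arm, as the interface text tells. Its arguments: {"type":"object","properties":{"plan":{"type":"string"}},"required":["plan"]}

```bash
mkdir -p pics; ls
cat > h.py <<'E'
import numpy as np, cv2
from cell import sensors, cams, finish_job, arm
def grab(n,name=None):
    f=cams.grab_frame(n)
    if name: cv2.imwrite(f'pics/{name}.png',f['color'][:,:,::-1])
    return f
def cloud(f):
    K=f['mtx'];R=cv2.Rodrigues(np.array(f['rvec'],float))[0];t=np.array(f['tvec'],float).ravel()
    h,w=f['depth'].shape
    u,v=np.meshgrid(np.arange(w),np.arange(h));d=f['depth'].astype(float)
    P=np.stack([(u-K[0,2])/K[0,0]*d,(v-K[1,2])/K[1,1]*d,d],-1)
    W=(P-t)@R
    W[d==0]=np.nan
    return W
def plane(f,u,v,z):
    K=f['mtx'];R=cv2.Rodrigues(np.array(f['rvec'],float))[0];t=np.array(f['tvec'],float).ravel()
    ray=R.T@np.array([(u-K[0,2])/K[0,0],(v-K[1,2])/K[1,1],1.]);c=-R.T@t
    return c+ray*(z-c[2])/ray[2]
E
python3 - <<'E'
from h import *
print(sensors.sense(), arm.tip_reach)
for n in ['scene','top','wrist']:
    f=grab(n,n+'0'); print(n,f['mtx'].tolist(),np.ravel(f['rvec']),np.ravel(f['tvec']))
    np.savez(f'{n}0.npz',**f)
E
```

```text
pics
{'time_s': 0.0, 'joint_positions': array([71.91139568, 26.89614212, -2.78425094, 87.87330031,  1.38155306,
       65.3753123 , -4.71470203]), 'dq': array([-0.05642257,  0.01458635, -0.05709334,  0.12228959, -0.08456789,
       -0.02505858, -0.0321239 ]), 'tau': array([ 3.55803822e-04, -5.07967794e+01, -8.05640593e-02, -2.36157471e+01,
       -6.12848578e-02,  3.78947833e-02,  1.75556697e-04]), 'eef_pos': array([ 190.80085812, -646.89221251,  243.51622181]), 'eef_rot': array([-1.79888932e+02,  4.78511968e-03,  1.64355665e+01]), 'contact_force': array([-0.04534041, -0.51411829, -1.11172922]), 'ft_torque': array([-0.05617693, -0.02283705, -0.01620021]), 'opening': 86.89298434781169} 22.0
scene [[578.6072540509793, 0.0, 315.8084468072273], [0.0, 578.6072540509793, 228.257216010499], [0.0, 0.0, 1.0]] [ 1.12852842  2.29118875 -1.03407693] [ 284.34585774 -274.88484544 1683.99646459]
top [[596.4484902993153, 0.0, 315.62954353519046], [0.0, 596.4484902993153, 232.99904201781703], [0.0, 0.0, 1.0]] [ 2.13581397 -2.16284687  0.11782682] [  70.86419961  547.19477198 1331.09304464]
wrist [[371.64829954431775, 0.0, 315.947595571516], [0.0, 371.64829954431775, 241.07986796489544], [0.0, 0.0, 1.0]] [-2.35202921  1.76019092  0.21911462] [-674.17960061  -30.3679276   388.30425091]
```

View pics/top0.png

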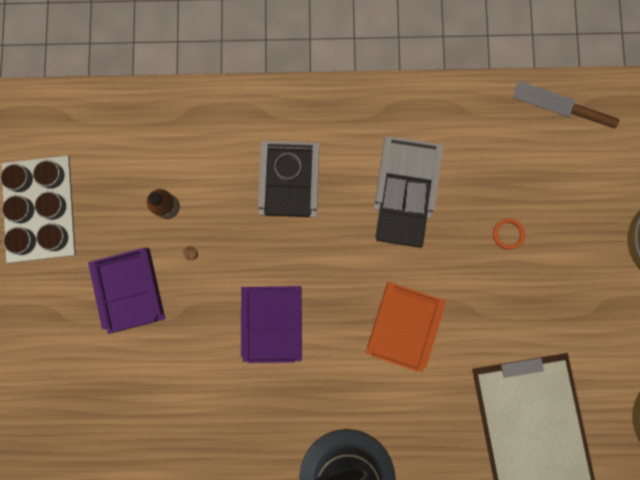

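View pics/scene0.png

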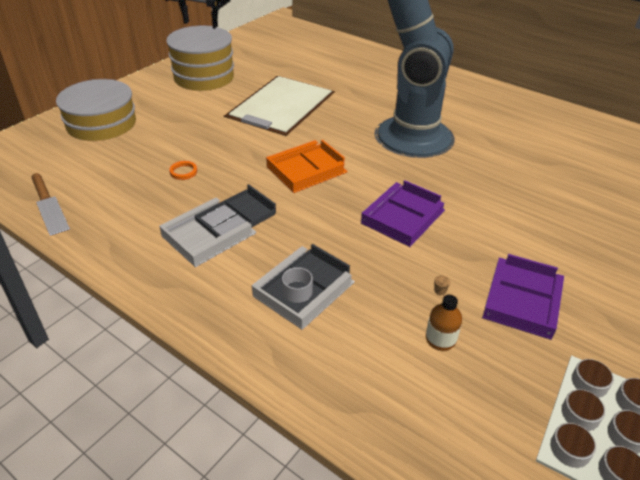

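View pics/wrist0.png

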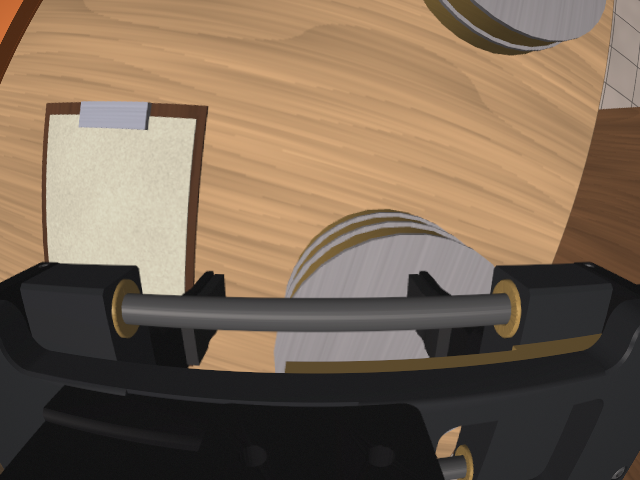

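The top view shows the plates tray at about (403,210), its lip toward the base near (400,244). The cutter tray is at (288,180), its lip near (287,215). The bottle is at (160,203), the cork at (190,253) and the lid at (509,234). Next I measure the trays.

Run:
```python
from h import *
f=dict(np.load('top0.npz'));s=dict(np.load('scene0.npz'))
c=f['color'];W=cloud(f)
x0,y0,x1,y1=230,120,460,260
cv2.imwrite('pics/topcrop.png',cv2.resize(c[y0:y1,x0:x1,::-1],None,fx=3.4,fy=3.4,interpolation=cv2.INTER_CUBIC))
hsv=cv2.cvtColor(c,cv2.COLOR_RGB2HSV)
for n,(a,b,cc,d) in {'plates':(365,165,440,255),'cutter':(250,140,325,225)}.items():
    m=(hsv[...,2]<60); mm=np.zeros_like(m);mm[b:d,a:cc]=m[b:d,a:cc]
    P=W[mm]; 
    print(n,mm.sum(),np.nanpercentile(P[:,2],[1,10,50,90,99]))
    lip=mm&(W[...,2]>30)
    L=W[lip];print('lip pts',len(L), L.mean(0) if len(L) else '')
    k=cv2.findContours(mm.astype(np.uint8),0,2)[0];k=max(k,key=cv2.contourArea)
    r=cv2.minAreaRect(k);bp=cv2.boxPoints(r);print(r)
    for p in bp: print(p,plane(f,*p,40)[:2].round(1),plane(f,*p,26)[:2].round(1),plane(f,*p,14)[:2].round(1))
# heights of grey flanges
for n,(u,v) in {'bottle':(155,199),'cork':(190,253),'lid':(509,220),'ring':(276,166)}.items():
    print(n,W[v,u].round(1))
# column profile
for u in (288,270): 
    print([ (v,)+tuple(W[v,u].round(0)) for v in range(138,222,3)])
for u in (395,):
    print([ (v,)+tuple(W[v,u].round(0)) for v in range(134,252,3)])
```

```text
plates 1765 [ 8.31524563 11.03133869 15.40263488 28.30413093 42.49777643]
lip pts 159 [ 531.75233437 -125.07189725   38.85770248]
((403.3599548339844, 209.97999572753906), (46.24478530883789, 67.4579849243164), 8.130102157592773)
[375.69995 240.09999] [529.3 -72.5] [530.8 -73.7] [532.2 -74.8]
[385.23993 173.31999] [683.9 -98.2] [687.1 -99.7] [ 689.8 -101. ]
[431.01996 179.86   ] [ 666.9 -202.9] [ 670.  -205.5] [ 672.5 -207.7]
[421.47998 246.64   ] [ 512.9 -175.8] [ 514.3 -178.1] [ 515.6 -180.1]
cutter 2691 [ 8.42046077 11.28311703 15.37830602 25.64632755 43.21136188]
lip pts 203 [626.08569979 129.61181354  38.83260167]
((287.90692138671875, 181.88409423828125), (44.23505401611328, 67.15860748291016), 1.8476102352142334)
[264.71826 214.73283] [591.2 180.2] [593.4 181.6] [595.3 182.8]
[266.88354 147.60915] [749.2 175. ] [753.  176.4] [756.3 177.5]
[311.09558 149.03535] [744.1  72.2] [747.9  72.5] [751.2  72.7]
[308.9303  216.15904] [586.5  78.8] [588.6  79.2] [590.5  79.5]
bottle [617.7 412.6 113.4]
cork [505.8 352.   35. ]
lid [ 574.9 -384.6   14. ]
ring [706.8 154.5  33. ]
[(138, np.
[... 5366 characters left out ...]
21, np.float64(576.0), np.float64(-121.0), np.float64(14.0)), (224, np.float64(570.0), np.float64(-121.0), np.float64(12.0)), (227, np.float64(562.0), np.float64(-120.0), np.float64(17.0)), (230, np.float64(555.0), np.float64(-120.0), np.float64(17.0)), (233, np.float64(548.0), np.float64(-120.0), np.float64(12.0)), (236, np.float64(541.0), np.float64(-119.0), np.float64(17.0)), (239, np.float64(532.0), np.float64(-117.0), np.float64(37.0)), (242, np.float64(525.0), np.float64(-117.0), np.float64(31.0)), (245, np.float64(522.0), np.float64(-121.0), np.float64(-2.0)), (248, np.float64(515.0), np.float64(-121.0), np.float64(-1.0)), (251, np.float64(508.0), np.float64(-120.0), np.float64(0.0))]
```

Run:
```python
from h import *
s=dict(np.load('scene0.npz'));c=s['color'][:,:,::-1]
cv2.imwrite('pics/scrop.png',cv2.resize(c[170:340,150:370],None,fx=3.5,fy=3.5,interpolation=cv2.INTER_CUBIC))
```

```text
(no output)
```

View pics/topcrop.png

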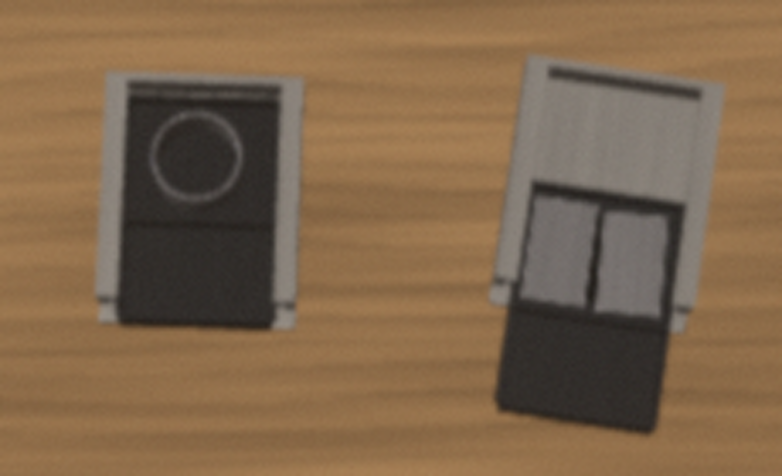

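View pics/scrop.png

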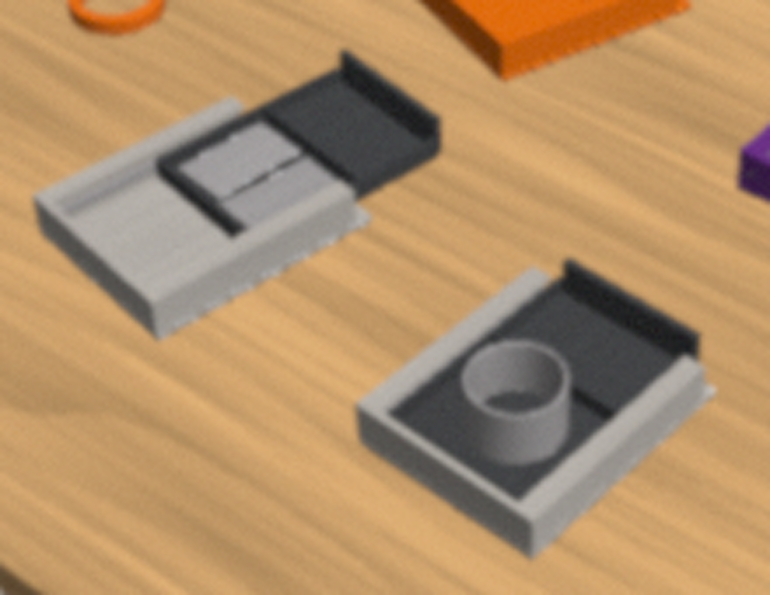

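Call:
apply_moves --plan "0 0 6.4 0 0 0 0;0 0 6.4 0 0 0 0;0 0 6.4 0 0 0 0;0 0 6.4 0 0 0 0;0 0 0 12 -35 0 0;0 0 0 12 -35 0 0;0 0 0 12 -35 0 0;0 0 0 12 -35 0 0"

```text
time_s: 0.82
eef_pos: [261.1, -515.2, 244.1]
eef_rot: [-180.0, 0.0, -9.2]
contact_force: [0.6, 0.3, 0.3]
opening: 41.6
```

Call:
apply_moves --plan "0 0 0 12 -35 0 0;0 0 0 12 -35 0 0;0 0 0 12 -35 0 0;0 0 0 12 -35 0 0;0 0 0 12 -35 0 0;0 0 0 12 -35 0 0;0 0 0 12 -35 0 0;0 0 0 12 -35 0 0"

```text
time_s: 1.48
eef_pos: [400.4, -254.0, 244.6]
eef_rot: [180.0, -0.0, -9.2]
contact_force: [1.2, -0.1, -0.1]
opening: 0.7
```

Call:
apply_moves --plan "0 0 0 10.5 -29.5 0 0;0 0 0 10.5 -29.5 0 0;0 0 0 10.5 -29.5 0 0;0 0 0 10.5 -29.5 0 0;0 0 0 10.5 -29.5 0 0;0 0 0 0 0 35 0;0 0 0 0 0 35 0;0 0 0 0 0 35 0"

```text
time_s: 2.15
eef_pos: [475.9, -117.8, 138.9]
eef_rot: [180.0, -0.1, -9.1]
contact_force: [-0.1, -0.9, 0.4]
opening: 0.5
```

Run:
```python
from h import *
print(sensors.sense()['eef_pos'],sensors.sense()['joint_positions'])
f=grab('wrist','w1');f=grab('scene');cv2.imwrite('pics/s1.png',f['color'][:,:,::-1])
```

```text
[ 475.94957063 -117.79655999  138.8570409 ] [ 22.81495742  18.12521649 -16.55042116 118.03971368   7.26528589
  44.64658047 -97.19817935]
```

View pics/w1.png

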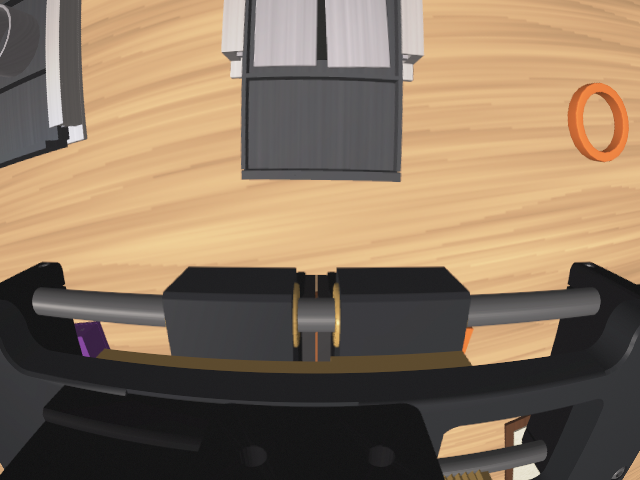

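View pics/s1.png

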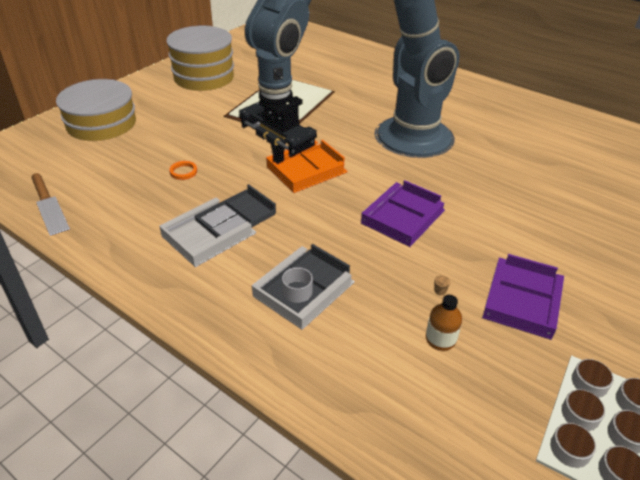

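The wrist view shows the plates lip running from (242,176) to (400,180), centred on the fingers at about x=317. It is square to the tool, and the orange look-alike sits behind the hand. I descend, then approach.

Call:
apply_moves --plan "0 0 0 0 0 32 0;0 0 0 0 0 32 0;0 0 0 0 0 33 0;0 0 0 10 0 0 0;0 0 0 10 0 0 0;0 0 0 8 0 0 0;0 0 0 6 0 0 0;0 0 0 6 0 0 0"

```text
time_s: 2.92
eef_pos: [516.6, -125.2, 44.7]
eef_rot: [180.0, -0.1, -9.2]
contact_force: [-3.1, -0.1, 1.0]
opening: 0.5
```

Call:
apply_moves --plan "0 0 0 6 0 0 0;0 0 0 6 0 0 0;0 0 0 6 0 0 0;0 0 0 6 0 0 0;0 0 0 4 0 0 0;0 0 0 4 0 0 0;0 0 0 4 0 0 0;0 0 0 4 0 0 0"

```text
time_s: 3.58
eef_pos: [554.5, -131.4, 42.4]
eef_rot: [180.0, 0.0, -9.2]
contact_force: [-2.8, -1.2, 1.2]
opening: 0.5
```

Run:
```python
from h import *
f=grab('wrist','w2')
```

```text
(no output)
```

View pics/w2.png

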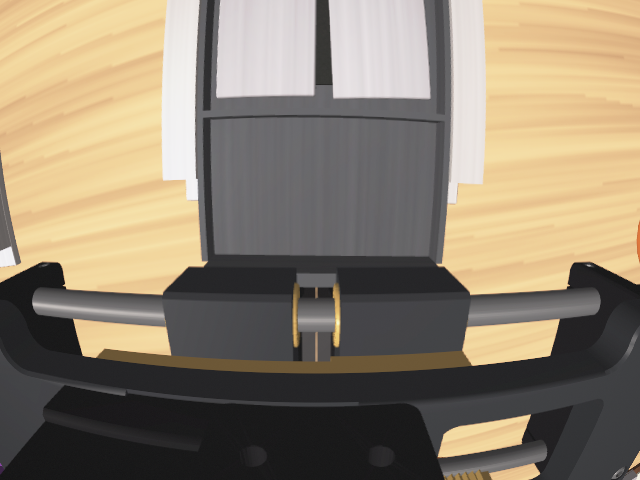

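The lip edge at row ~262 sits against the fingers and the stubs end at row ~200, so the tray is still about 25–30 mm out. I keep pushing slowly.

Call:
apply_moves --plan "0 0 0 4 0 0 0;0 0 0 4 0 0 0;0 0 0 4 0 0 0;0 0 0 4 0 0 0;0 0 0 3 0 0 0;0 0 0 2 0 0 0"

```text
time_s: 4.13
eef_pos: [575.4, -134.8, 42.4]
eef_rot: [180.0, 0.0, -9.2]
contact_force: [-2.9, -1.5, 0.3]
opening: 0.2
```

Call:
apply_moves --plan "0 0 0 2 0 0 0;0 0 0 2 0 0 0;0 0 0 2 0 0 0"

```text
time_s: 4.38
eef_pos: [581.0, -135.7, 42.4]
eef_rot: [180.0, 0.0, -9.2]
contact_force: [-2.5, -1.4, -0.7]
opening: 0.7
```

Run:
```python
from h import *
f=grab('wrist','w3');f=grab('top');cv2.imwrite('pics/t3.png',cv2.resize(f['color'][120:260,230:460,::-1],None,fx=3.4,fy=3.4,interpolation=cv2.INTER_CUBIC))
```

```text
(no output)
```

View pics/w3.png

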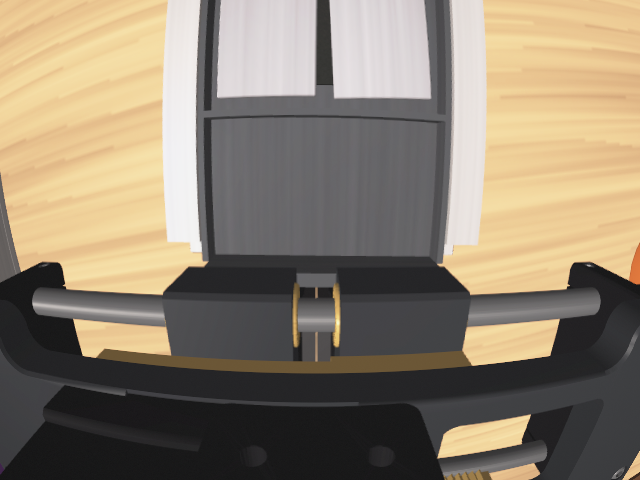

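View pics/t3.png

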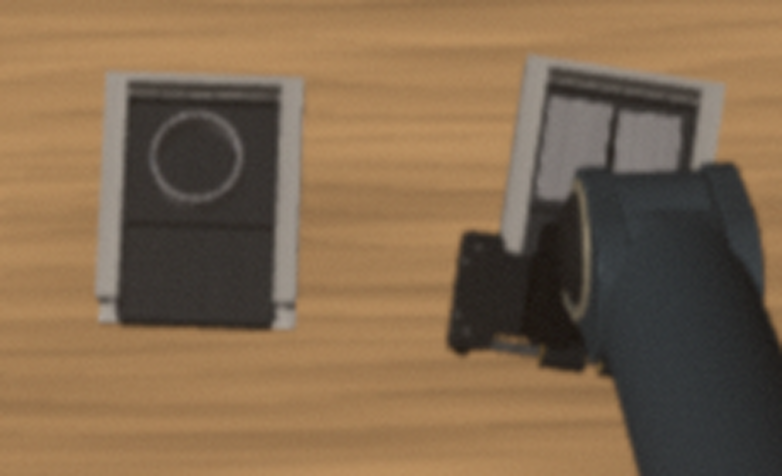

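The rear gap is nearly closed, with a thin grey strip left at (625,82) in the top crop. The stubs at row ~250 are close to the lip at ~260, so a few millimetres remain. I push on until it reaches the hard stop.

Call:
apply_moves --plan "0 0 0 2 0 0 0;0 0 0 2 0 0 0;0 0 0 1 0 0 0"

```text
time_s: 4.73
eef_pos: [585.2, -136.0, 42.6]
eef_rot: [180.0, 0.1, -9.2]
contact_force: [-7.2, 0.6, 4.6]
opening: 0.4
```

Call:
apply_moves --plan "0 0 0 1 0 0 0;0 0 0 1 0 0 0"

```text
time_s: 4.9
eef_pos: [585.3, -136.0, 42.6]
eef_rot: [180.0, 0.4, -9.2]
contact_force: [-11.1, 1.7, 8.9]
opening: 0.6
```

The tray is against its hard stop: the TCP stays at x=585.3 while the force rises to 11 N. I back off, lift, and go over to a point in front of the cutter tray.

Call:
apply_moves --plan "0 0 0 -2 0 0 0;0 0 0 -14 0 0 0;0 0 0 -18 0 0 0;0 0 0 0 0 -35 0;0 0 0 0 0 -35 0;0 0 0 0 0 -30 0;0 0 -6.9 0 0 0 0;0 0 0 0 0 0 0"

```text
time_s: 5.57
eef_pos: [557.2, -130.9, 145.5]
eef_rot: [180.0, -0.5, -2.1]
contact_force: [0.0, 0.3, -0.9]
opening: 0.5
```

Call:
apply_moves --plan "0 0 0 -3 -37 0 0;0 0 0 -3 -37 0 0;0 0 0 -3 -37 0 0;0 0 0 -3 -37 0 0;0 0 0 -3 -37 0 0;0 0 0 -3 -37 0 0;0 0 0 -3 -37 0 0;0 0 0 0 0 0 0"

```text
time_s: 6.23
eef_pos: [542.3, 138.9, 142.4]
eef_rot: [-179.6, -0.0, -1.7]
contact_force: [0.1, 0.8, -0.1]
opening: 0.7
```

Run:
```python
from h import *
f=grab('wrist','w4');np.savez('w4.npz',**f);f=grab('top');np.savez('top4.npz',**f);cv2.imwrite('pics/t4.png',cv2.resize(f['color'][120:260,230:460,::-1],None,fx=3.4,fy=3.4,interpolation=cv2.INTER_CUBIC))
s=sensors.sense();print(s['eef_pos'],s['eef_rot'],s['time_s'])
```

```text
[543.13186859 131.0027662  141.75968334] [-1.79940154e+02  3.82660297e-02 -2.11770274e+00] 6.3333
```

View pics/w4.png

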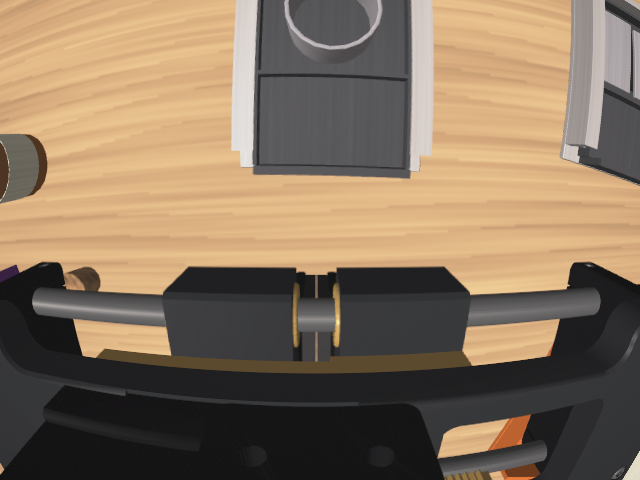

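View pics/t4.png

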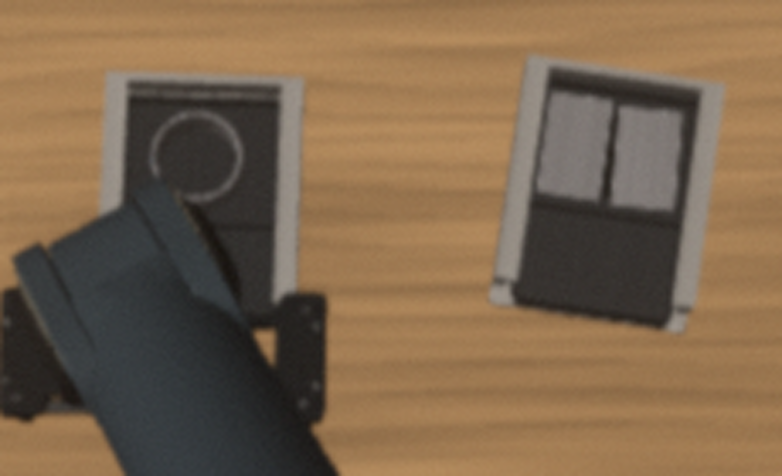

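The top view shows the plates tray home: no grey strip is left behind it. In the wrist view the cutter lip's top edge runs from (253,170) to (412,176). I cast those rays to check it against the top view.

Run:
```python
from h import *
f=dict(np.load('w4.npz'));c=f['color']
cv2.imwrite('pics/w4c.png',cv2.resize(c[60:200,220:440,::-1],None,fx=3.6,fy=3.6,interpolation=cv2.INTER_CUBIC))
K=f['mtx'];R=cv2.Rodrigues(f['rvec'])[0];t=f['tvec'].ravel()
def wp(u,v,z):
    p=cv2.fisheye.undistortPoints(np.array([[[u,v]]],float),K,np.zeros(4))[0,0]
    ray=R.T@np.array([*p,1.]);o=-R.T@t
    return (o+ray*(z-o[2])/ray[2]).round(1)
print('cam',-R.T@t)
for p in [(253,174),(411,178),(254,166),(411,170)]: print(p,wp(*p,40))
for p in [(260,75),(408,78)]: print('div',p,wp(*p,26))
print('ring bottom rim',wp(333,48,54), 'depth', f['depth'][[166,172,150,90],[330,330,330,330]])
```

```text
cam [606.55260834 135.33320219 281.85640113]
(253, 174) [592.6 178.8  40. ]
(411, 178) [587.4  74.7  40. ]
(254, 166) [597.8 177.8  40. ]
(411, 170) [592.7  74.7  40. ]
div (260, 75) [661.  173.9  26. ]
div (408, 78) [657.1  71.9  26. ]
ring bottom rim [670.4 124.6  54. ] depth [237.52875 238.55685 259.69623 249.79683]
```

View pics/w4c.png

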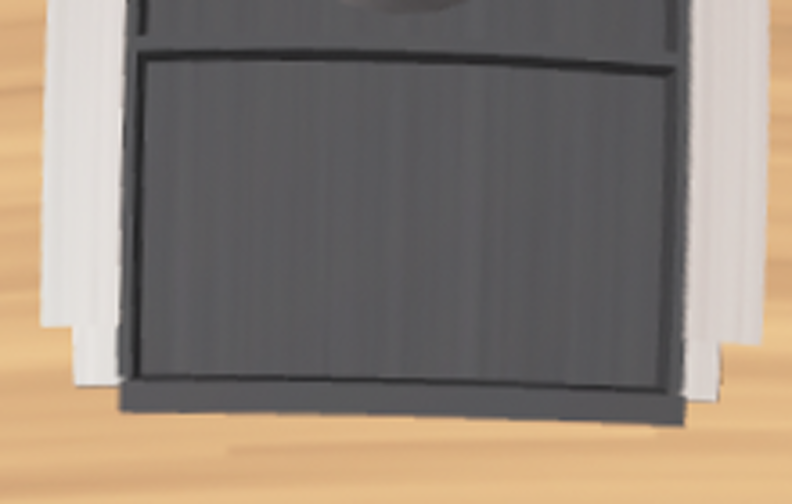

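Both views agree: the outer face is at about (590,127), the inner face at about x=596, the well ends at about x=659, and the yaw is about -2.7°. I go over the well at x≈622, y≈126 and come down.

Call:
apply_moves --plan "0 0 0.6 20 0 0 0;0 0 0 20 1 0 0;0 0 0 20 1 0 0;0 0 0 19 0 0 0;0 0 0 0 0 0 0;0 0 0 0 0 20 0;0 0 0 0 0 20 0;0 0 0 0 0 0 0"

```text
time_s: 7.0
eef_pos: [619.4, 120.1, 98.1]
eef_rot: [179.8, 0.5, -3.0]
contact_force: [-1.6, -0.9, -0.2]
opening: 0.6
```

Run:
```python
from h import *
f=grab('wrist','w5');f=grab('scene');cv2.imwrite('pics/s5.png',cv2.resize(f['color'][150:350,220:480,::-1],None,fx=3,fy=3,interpolation=cv2.INTER_CUBIC))
s=sensors.sense();print(s['eef_pos'],s['eef_rot'],s['time_s'])
```

```text
[621.62999092 121.41948151 101.68756505] [ 1.79941446e+02  1.31036942e-01 -2.97904506e+00] 7.1
```

View pics/s5.png

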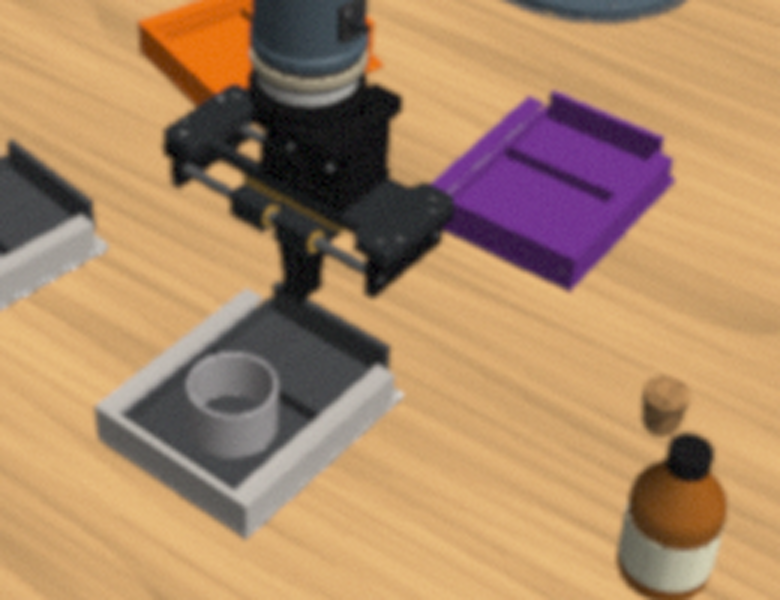

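The fingertip is above the well and clear of the ring. I shift 4 mm in y and descend to TCP z≈43.

Call:
apply_moves --plan "0 0 0 0 -4 0 0;0 0 0 0 0 15 0;0 0 0 0 0 15 0;0 0 0 0 0 15 0;0 0 0 0 0 10 0;0 0 0 0 0 3 0;0 0 0 0 0 0 0;0 0 0 0 0 0 0"

```text
time_s: 7.77
eef_pos: [623.3, 127.0, 45.5]
eef_rot: [-180.0, -0.1, -2.9]
contact_force: [-0.5, -0.6, 1.1]
opening: 0.8
```

Call:
apply_moves --plan "0 0 0 -4 0 2 0;0 0 0 -4 0 0 0;0 0 0 -4 0 0 0;0 0 0 -3 0 0 0;0 0 0 -2 0 0 0;0 0 0 -2 0 0 0"

```text
time_s: 8.27
eef_pos: [604.3, 127.7, 43.0]
eef_rot: [-180.0, -0.1, -2.9]
contact_force: [2.4, -0.1, 0.0]
opening: 0.3
```

Run:
```python
from h import *
f=grab('scene');cv2.imwrite('pics/s6.png',cv2.resize(f['color'][150:350,220:480,::-1],None,fx=3,fy=3,interpolation=cv2.INTER_CUBIC))
s=sensors.sense();print(s['eef_pos'],s['eef_rot'],s['contact_force'])
```

```text
[603.76831352 127.65692729  42.97542148] [-1.79989446e+02 -6.44714648e-02 -2.86681846e+00] [1.52453761 0.3169492  0.87126301]
```

View pics/s6.png

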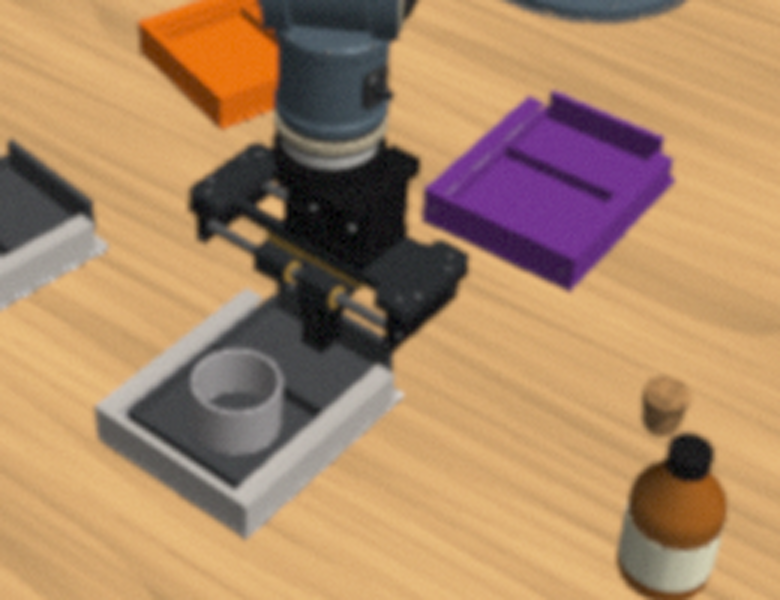

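The finger is behind the lip (fingertip at about (320,340)) and the tray is following, with about 2 N on the tool. I draw it out steadily.

Call:
apply_moves --plan "0 0 0 -3 0 0 0;0 0 0 -4 0 0 0;0 0 0 -4 0 0 0;0 0 0 -4 0 0 0;0 0 0 -4 0 0 0;0 0 0 -4 0 0 0;0 0 0 -4 0 0 0;0 0 0 -4 0 0 0"

```text
time_s: 8.98
eef_pos: [572.3, 129.2, 42.6]
eef_rot: [-180.0, -0.0, -2.9]
contact_force: [2.6, 1.4, 2.2]
opening: 0.4
```

Call:
apply_moves --plan "0 0 0 -4 0 0 0;0 0 0 -4 0 0 0;0 0 0 -4 0 0 0;0 0 0 -4 0 0 0;0 0 0 -4 0 0 0;0 0 0 -4 0 0 0;0 0 0 -4 0 0 0;0 0 0 -4 0 0 0"

```text
time_s: 9.65
eef_pos: [540.4, 130.8, 42.6]
eef_rot: [-180.0, -0.0, -2.9]
contact_force: [2.2, -0.2, 1.4]
opening: 0.5
```

Run:
```python
from h import *
f=grab('scene');cv2.imwrite('pics/s7.png',cv2.resize(f['color'][150:350,220:480,::-1],None,fx=3,fy=3,interpolation=cv2.INTER_CUBIC))
s=sensors.sense();print(s['eef_pos'],s['eef_rot'],s['contact_force'])
```

```text
[539.18184394 130.83626957  42.35567057] [ 1.79971246e+02  9.08472617e-02 -2.83855932e+00] [1.33877438 0.95293425 2.26749822]
```

View pics/s7.png

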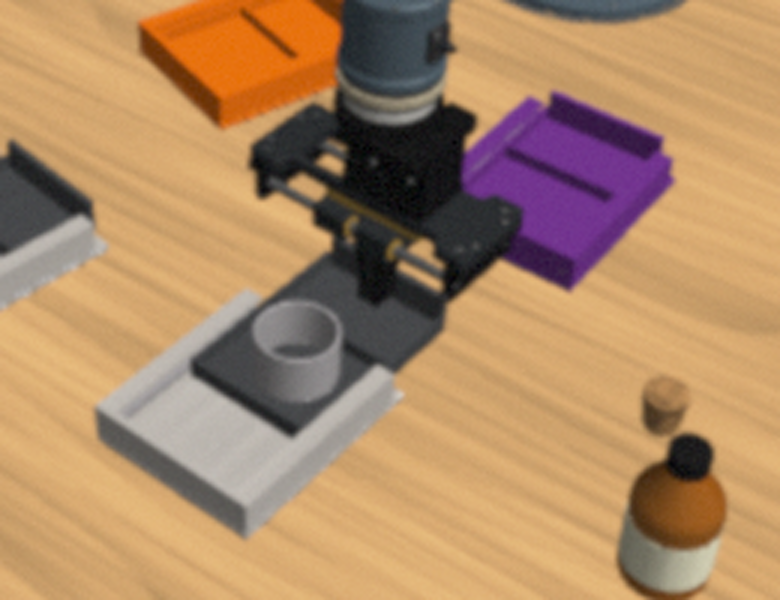

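The tray is more than half out and the ring is upright and riding along. The hand is clear of the purple look-alike. I continue to the stop.

Call:
apply_moves --plan "0 0 0 -4 0 0 0;0 0 0 -4 0 0 0;0 0 0 -4 0 0 0;0 0 0 -4 0 0 0;0 0 0 -2 0 0 0;0 0 0 -2 0 0 0"

```text
time_s: 10.2
eef_pos: [520.2, 131.7, 42.4]
eef_rot: [180.0, 0.0, -2.9]
contact_force: [1.7, 0.8, -0.2]
opening: 0.2
```

Call:
apply_moves --plan "0 0 0 -2 0 0 0;0 0 0 -2 0 0 0;0 0 0 -1 0 0 0"

```text
time_s: 10.45
eef_pos: [515.4, 131.9, 42.4]
eef_rot: [180.0, 0.0, -2.9]
contact_force: [2.8, 0.6, -2.0]
opening: 0.8
```

Call:
apply_moves --plan "0 0 0 -2 0 0 0;0 0 0 -1 0 0 0;0 0 0 -1 0 0 0"

```text
time_s: 10.7
eef_pos: [511.9, 132.1, 42.5]
eef_rot: [180.0, -0.0, -2.9]
contact_force: [4.2, -0.1, -1.6]
opening: 0.7
```

Call:
apply_moves --plan "0 0 0 -1 0 0 0;0 0 0 -1 0 0 0;0 0 0 -1 0 0 0"

```text
time_s: 10.95
eef_pos: [511.7, 132.1, 42.9]
eef_rot: [-179.9, -0.3, -2.9]
contact_force: [9.9, -0.6, -6.5]
opening: 0.2
```

It has hit the hard stop: the TCP stays at x=511.7 while the force rises to 9.9 N. I hold briefly, ease off the lip and lift straight out.

Call:
apply_moves --plan "0 0 0 0 0 0 0;0 0 0 0 0 0 0;0 0 0 4 0 0 0;0 0 0 4 0 0 0;0 0 0 4 0 0 0;0 0 0 0 0 -15 0;0 0 0 0 0 -30 0;0 0 0 0 0 -35 0"

```text
time_s: 11.62
eef_pos: [518.6, 131.2, 121.5]
eef_rot: [179.9, 0.4, -2.8]
contact_force: [1.2, 0.2, -0.2]
opening: 0.2
```

Call:
apply_moves --plan "0 0 0 0 0 -35 0;0 0 0 -30 0 -30 0;0 0 0 -30 20 0 0;0 0 0 -10 35 0 0;0 0 0 0 35 0 0;0 0 0 0 35 0 0;0 0 0 0 0 0 0;0 0 0 0 0 0 0"

```text
time_s: 12.28
eef_pos: [444.4, 8.5, 186.9]
eef_rot: [180.0, 0.1, -3.1]
contact_force: [1.0, 0.4, 0.8]
opening: 0.2
```

Run:
```python
from h import *
f=grab('scene','s8');a=dict(np.load('scene0.npz'));b=dict(np.load('top0.npz'));g=grab('top','t8');W=cloud(g)
for n,(u,v) in {'bottle':(155,199),'cork':(190,253),'lid':(509,220)}.items():
    print(n,'diff',np.abs(g['color'][v-12:v+12,u-12:u+12].astype(int)-b['color'][v-12:v+12,u-12:u+12]).mean())
c=g['color'];hsv=cv2.cvtColor(c,cv2.COLOR_RGB2HSV)
for n,(x,y,X,Y) in {'cutter':(250,140,325,265),'plates':(365,140,440,255)}.items():
    m=np.zeros(c.shape[:2],bool);m[y:Y,x:X]=hsv[y:Y,x:X,2]<60
    L=W[m&(W[...,2]>30)&(W[...,0]<650)];print(n,len(L),np.nanmedian(L,0))
s=sensors.sense();print(s['eef_pos'],s['contact_force'],s['time_s'])
cv2.imwrite('pics/t8c.png',cv2.resize(c[120:280,220:460,::-1],None,fx=3.3,fy=3.3))
```

```text
bottle diff 5.766203703703703
cork diff 9.022569444444445
lid diff 8.928819444444445
cutter 573 [470.42044455  82.40692865 279.06108791]
plates 341 [477.8506675  -31.39562647 503.18470305]
[444.94722003  11.141024   186.99607695] [-0.03657493  0.17068123 -0.73151183] 12.3833
```

View pics/t8c.png

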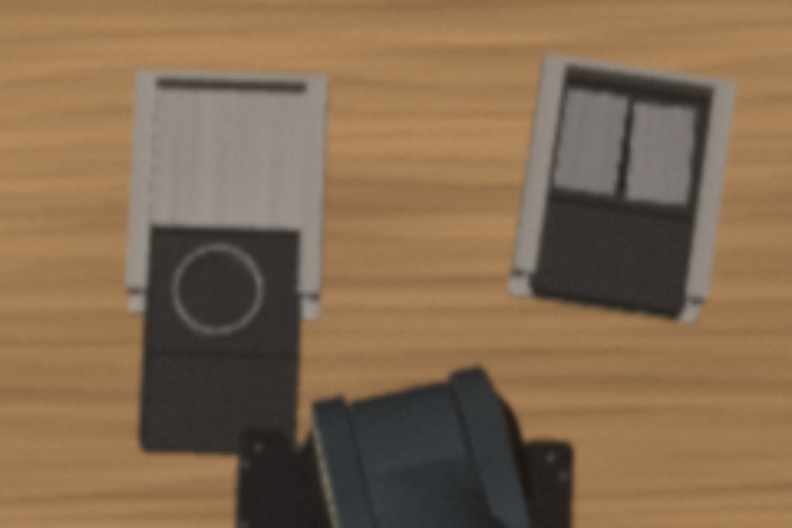

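View pics/s8.png

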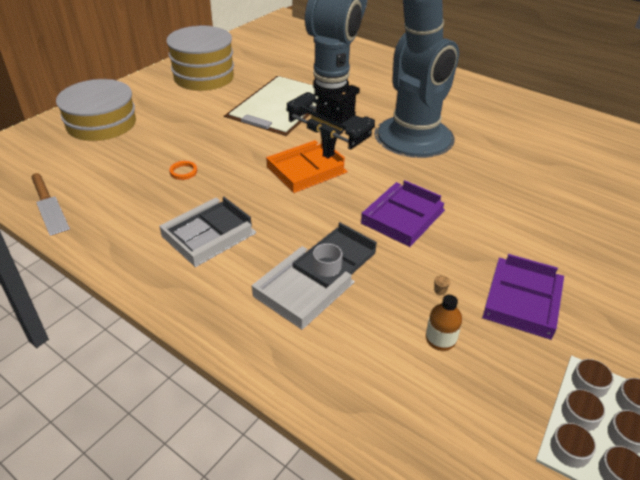

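In the top crop the cutter tray is out, with its lip edge at about (215,451) and the ring upright at (217,288) in the pocket. The plates tray is home and the bystanders look unmoved. One number check on both tray openings before handing in.

Run:
```python
from h import *
g=grab('top');W=cloud(g);a=dict(np.load('top0.npz'));W0=cloud(a)
# lip top points by height
for n,w,box in [('cutter now',W,(225,262,245,288)),('cutter start',W0,(205,222,268,305)),('plates now',W,(200,222,385,425))]:
    r=w[box[0]:box[1],box[2]:box[3]].reshape(-1,3); m=(r[:,2]>30)&(r[:,2]<45);print(n,m.sum(),np.median(r[m],0).round(1))
def rear(f,u):  # dark tray rear edge
    v=f['color'][:,u].astype(int).mean(1); return v[150:230].astype(int).tolist()
for n,f,vv in [('start',a,215.4),('now',g,256.7)]:
    print(n,plane(f,287,vv,40)[:2].round(1))
def blob(f,lo,hi,box):
    h=cv2.cvtColor(f['color'],cv2.COLOR_RGB2HSV);m=cv2.inRange(h,lo,hi);k=np.zeros_like(m);k[box[0]:box[1],box[2]:box[3]]=m[box[0]:box[1],box[2]:box[3]]
    M=cv2.moments(k,True);return round(M['m10']/M['m00'],2),round(M['m01']/M['m00'],2)
for n,lo,hi,b in [('lid',(0,180,120),(15,255,255),(210,260,485,535)),('bottle',(0,0,0),(180,255,75),(180,222,140,185)),('cork',(0,0,0),(180,255,115),(243,263,180,200))]:
    print(n,blob(a,lo,hi,b),blob(g,lo,hi,b))
```

```text
cutter now 83 [500.5 161.3  39.5]
cutter start 110 [594.9 132.7  40.2]
plates now 129 [ 599.7 -139.7   38.9]
start [588.9 129. ]
now [494.  129.6]
lid (508.98, 233.71) (508.85, 233.64)
bottle (163.81, 203.19) (163.94, 203.01)
cork (191.49, 252.5) (192.55, 251.52)
```

```bash
python3 -c "
from cell import finish_job
print(finish_job())"
```

```text
the job is handed in; nothing more can be done
None
```

I pushed the plates tray home with closed fingertips on its outer face. Then I hooked the closed fingers behind the cutter tray's lip, drew it out to its stop, lifted the hand clear and handed the job in at about 12.5 s. No verdict was reported.

Last checks before handing in:
- **Plates tray:** it stopped moving while the force rose to 11 N. The top view shows no gap behind it.
- **Cutter tray:** it stopped moving while the force rose to 10 N. The cameras show about 95 mm of lip travel, on top of the few millimetres it was already out. That figure is only good to about 2 mm, so the hard stop is the firmer evidence that it is fully out.
- **Ring cutter:** it stands upright in its pocket, judged from the pictures only. I saw no contact with it.
- **Bottle, ring lid and cork:** they shifted by no more than about 1.5 pixels (roughly 3 mm) between the first and last top views. The largest shift was the cork's, on a rough colour mask.
- **One check that failed:** my first automatic lip measurement after the pull picked up the arm in its mask and gave useless numbers. I repeated it with a height filter.

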